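# Pin the stacked slice frames in line

## Task

Finish pinning the slice-frame set: swing the loose end of the upper steel frame back over the base until its eye lies over the base's eye, then take the tapered pin out of its wooden stand and press it down through the stacked eyes, so that it draws both frames into line, until its collar sits flat on the upper frame; then let go of it. The lower frame may be up to a centimetre out to either side, so feel the pin through gently, shifting it sideways if it lands on metal instead of forcing it, and do not disturb the other things.

Things in the scene. Friction and masses are not known exactly. Their poses are not given: they have to be found in the camera images.
- base: fixed base of the frame set: dark steel plate 156 x 214 mm, top 24 mm above the worktop, a round boss 35 mm wide at either short end (y = +125 and -125 mm of its own frame). Origin under the plate's centre at worktop height, z up. On it lie two stacked steel frames, 150 x 208 mm outside, bars 14 mm wide, each 8 mm thick (top at 40 mm), with an eye 35 mm wide at both ends
- pivot (a point): axis of the pin already seated at the base's y = -125 mm end, at the base's top. Both frames are held by it and can only turn about it, level and stiffly (about 3 N at the other end moves one); they stay where they are left. The seated pin is like the loose one; its handle stands up to 112 mm above the worktop
- base_eye (a point): centre of the base's eye to be pinned, y = +125 mm of the base, at the base's top (24 mm up, under the frames); axes as the base's. Three round holes 15 mm wide are stacked here: base 24 mm deep (open to the worktop), lower frame 8 mm, upper frame 8 mm. The lower frame's hole starts up to 10 mm off the base's, along the base's +x or -x; it is not measured, only seen or felt down the upper eye
- upper_eye (a point): centre of the upper frame's eye (hole 15 mm wide) on its top face, 40 mm above the worktop, 250 mm from the pivot; it starts 16 to 28 mm off the base's eye, to the base's +x side. Axes turn with the upper frame; parallel to the base's when in line
- upper_knob (a point): middle of the upper frame's black lifting knob (17 mm wide, 40 to 64 mm above the worktop) at the corner by the eye: 66 mm to -x and 30 mm to -y of upper_eye in the upper frame's axes. Can be pinched from above or pushed. A like knob stands at the corner diagonally across
- pin: loose tapered pin, 0.12 kg, 110 mm long, upright in the stand; origin at the tip, z up along it. From the tip: steel taper, 9.6 mm wide at the (slightly rounded) tip and 13.8 mm at 13 mm; straight shank 13.8 mm wide to 38 mm; collar 26 mm wide from 38 to 42 mm; round wooden handle 17 mm wide from 42 to 97 mm (a bead 19 mm wide at 48 mm); knob end 21 mm wide to 110 mm
- pin_grip (a point): point on the pin's axis in the handle, 75 mm above the tip, good to grip from above at any yaw
- pin_collar (a point): centre of the underside of the pin's collar, 38 mm above the tip. Home, it rests on the upper frame, 40 mm above the worktop and 16 mm above base_eye; the tip is then 2 mm above the worktop
- pin_tip (a point): the pin's tip, on its axis
- stand: fixed turned wooden stand, 60 mm wide at the foot and 44 mm tall, with a hole 16.4 mm wide in which the pin stands, its collar resting on top (44 mm above the worktop, so the handle's top is at 116 mm). Origin under its centre. Lift the pin straight up by at least 40 mm to clear it
- ramekin: small white filled ramekin, 57 mm wide, 33 mm tall, loose; leave alone
- timer: red and white kitchen timer, 62 mm wide, 56 mm tall, loose; leave alone
- measure: small steel measuring cup, 57 x 129 x 28 mm, loose; leave alone
There are look-alikes about, which are no part of the job. Leave any turquoise or white look-alike of the pin alone.

How it is judged:
By the outcome, as a careful person would: the job done as asked, in the order asked, and still so for the second after the job is handed in, with the robot touching nothing.
It also fails if it takes over 72 s, if anything falls off the work surface, if the arm or the gripper's body presses on something with over 40 N, if the wrist force passes 120 N, or if a joint passes its speed limit or range.

## Robot

A 6-joint arm with a two-finger parallel gripper is mounted at the origin on a cart in front of the work surface, level with it; the furniture and walls round the work are solid. World frame = base frame: x ahead of the robot, y to its left, z up, the work surface at z = 0. Lengths are in m, angles in rad, forces in N, time in s.
With the tool pointing down it reaches from about 0.3 to 0.775 m from the base axis. Payload 14.6 kg.
Tool frame: the origin (TCP) lies on the centre line of the jaws, within the pads' length; the fingertips stand ctrl.tcp_to_tips ahead of it and the grasp point (between the pads) lies 2 mm behind it (ctrl.tcp_to_tips is the distance from the TCP to the fingertips, in m); z points along the fingers, y is the line along which they close (so a half turn about z gives the same grasp; the last joint's range is limited). The gripper opens to 94 mm and grips with 3 to 60 N. Pads are 16 mm wide; open, the fingers measure 119 mm over their backs; the gripper's body (75 mm by 177 mm) begins 78 mm behind the grasp point.
Start: joints at [-1.178, 0.3, 1.521, -0, 1.321, -0.067], TCP at [0.244, -0.493, 0.222] pointing down, gripper open.
Joint ranges: [-3.03, 3.03], [-0.79, 2.21], [0.23, 2.52], [-1.04, 4.18], [0, 3.07], [-2.55, 2.55]. Speed limits (rad/s): [2.22, 2.22, 2.57, 3.14, 3.14, 3.14].

## Interface

Orientations are given as [roll, pitch, yaw] about the fixed x, y, z axes, in that order (R = Rz(yaw) Ry(pitch) Rx(roll)).
In Python, from station import telemetry, viewer, hand_in, ctrl gives the robot as it stands.
- The arm moves only by the tool step_arm, never from a script. Its argument "plan" is a list of rows, each an object of numbers: "dx", "dy", "dz": the shift along the tool's x, y, z scaled (see below); "rx", "ry", "rz": the turn, a rotation vector about the tool's x, y, z scaled (see below); "claw": the closure, from 0 (fully open) to 1 (shut). In form: [{"dx": .., "dy": .., "dz": .., "rx": .., "ry": .., "rz": .., "claw": ..}, ...]. A call has 1 to 10 rows; each row shifts and turns the commanded pose from where the row before left it, along the tool's axes as they then stand; what a row does not reach is not made up. The controller multiplies each number of a shift by 0.1 m and each number of a turn by 90 degrees. A row lasts 1/10 s, in which the tool goes at most 50 mm and 8.59 degrees, less where a joint would pass 70% of its speed; a pose out of reach is approached as far as the arm can. A call with a number of a shift or a turn outside -1 to 1 is refused whole. A call with a gripper value outside its range is refused whole. The fingers move at their own pace and stop on an object; "grip_force" is the grip in N (left out, the last holds). Time passes only in rows, so rows that do not move let the fingers close. It gives the time, the measured TCP pose, the force, the opening and the grip force at its end, in the units of the state.
- telemetry.get_obs(): the state, without advancing time (a new reading comes with each control period).
- viewer.camera(name): name is "side" or "top"; returns a dict with "img" (384x512x3 uint8, red, green, blue), "z_map" (384x512 float32, m along the optical axis (not along the pixel's ray), 0 where there is no reading), "fx", "fy", "cx", "cy" (pixels), "R" (3x3) and "t" (3): a world point X has camera coordinates R X + t. Camera axes: x right, y down, z forward; pixel columns grow to the right and rows downward; lengths in m; the calibration is good to about 2 mm. A picture is of the moment at which its call begins.
- hand_in(): hands the job in; it is judged then, once.
Trained networks look in a picture, given as the dict that the camera call returned (one of the last four; its "shot" number tells which), for a name from the list of things; names that differ only in an ending like _2 or _b are one class to them, and where a whole thing is asked for, a point or a joint stands for the part that bears it (a point fixed in the world has none). Each returns a list of dicts, best first, with "score" (0 to 1); they miss things now and then, are a little off and sometimes report something else, mostly with a low value. They report only what shows in the picture. A call takes as long as a camera call. They do not tell look-alikes from the thing itself.
- viewer.recognise(target, picture): "rect" ([left, top, right, bottom] in pixels, round what is visible of it).
The state is a dict: "time_s": time; "qpos": joint angles; "joint_vel": joint speeds; "tau": joint torques, N m; "ee_pos": TCP position; "eef_rot": TCP orientation; "force": force on the tool from outside, world axes, zero at the start; "moment": the same for the moment, N m; "grip_width": finger opening in m; "grip_force": force on a finger pad.
Only numpy, scipy, OpenCV 4.12 (cv2) and the standard library are available. Lean on these libraries where they do the work, as an engineer would, in place of code of your own. Each camera call takes 0.05 s, during which the arm holds its last target. There are 200 camera calls.

## Working session

There is one attempt and no reset: what is moved stays moved. The work goes in short steps, Python scripts to look and compute and a tool call to move; the robot and the scene stay as the last step left them, time stands still between calls to the robot, and variables do not carry over. Pictures are saved under pics/ and viewed, at most 10 in all, crops included, and the job is handed in when it is done.

Besides the shell and the picture viewer there is one more tool, called after "Call:" by a JSON object that holds its "fn" and its "kwargs", one argument or row to a line. step_arm: Moves the arm, as the interface text tells. Shifts and turns lie within -1 to 1; 1 stands for 0.1 m of shift or 90 degrees of turn. Its arguments: {"type":"object","properties":{"plan":{"type":"array"},"grip_force":{"type":"number"}},"required":["plan"]}

```bash
mkdir -p pics; ls
cat > h.py <<'E'
import numpy as np, cv2
from station import telemetry, viewer, hand_in, ctrl
def cloud(c):
    z=c["z_map"]; v,u=np.mgrid[:z.shape[0],:z.shape[1]]
    P=np.stack([(u-c["cx"])/c["fx"]*z,(v-c["cy"])/c["fy"]*z,z],-1)
    return (P-c["t"])@c["R"]   # world
def pix(c,X):
    p=c["R"]@np.array(X)+c["t"]; return c["fx"]*p[0]/p[2]+c["cx"],c["fy"]*p[1]/p[2]+c["cy"]
def onplane(c,u,v,z):
    d=c["R"].T@np.array([(u-c["cx"])/c["fx"],(v-c["cy"])/c["fy"],1]); o=-c["R"].T@c["t"]
    return o+d*(z-o[2])/d[2]
E
python3 - <<'E'
from h import *
o=telemetry.get_obs(); print(o["ee_pos"],o["eef_rot"],o["force"],ctrl.tcp_to_tips)
ims=[]
for n in ["top","side"]:
    c=viewer.camera(n); W=cloud(c); np.savez("pics/%s.npz"%n,**{k:v for k,v in c.items() if not isinstance(v,str)})
    print(n,c["fx"],-c["R"].T@c["t"])
    cv2.imwrite("pics/%s0.png"%n,cv2.resize(c["img"][:,:,::-1],(768,576),interpolation=cv2.INTER_CUBIC))
    for t in ["base","upper_eye","upper_knob","pin","pin_collar","stand","ramekin","timer","measure","base_eye","pivot"]:
        try:
            for d in viewer.recognise(t,c)[:3]:
                l,tp,r,b=d["rect"]; u,v=(l+r)/2,(tp+b)/2
                print(t,round(d["score"],2),np.round(d["rect"]).astype(int),W[int(v),int(u)].round(3))
        except Exception as e: print(t,e)
E
```

```text
pics
[ 0.24398836 -0.49264622  0.22187681] [-3.14043056e+00 -8.54676770e-05  4.59839081e-01] [-0.54923719 -1.11909676  0.13525951] 0.017
top 463.84358461869834 [0.38214883 0.1031317  1.28398729]
base 0.97 [199 176 304 248] [0.467 0.101 0.02 ]
upper_eye 0.83 [196 176 299 241] [0.475 0.112 0.027]
upper_knob 0.92 [196 181 305 241] [0.469 0.104 0.031]
pin 0.56 [323 234 336 241] [ 0.398 -0.096  0.108]
pin 0.48 [356 222 369 234] [ 0.424 -0.177  0.119]
pin_collar 0.52 [358 189 371 199] [ 0.511 -0.188  0.1  ]
stand 0.7 [341 219 367 237] [ 0.426 -0.173  0.047]
ramekin 0.58 [242 142 262 169] [0.622 0.1   0.024]
timer 0.73 [131 209 156 232] [0.438 0.388 0.05 ]
measure 0.73 [154 122 200 152] [0.671 0.311 0.029]
measure 0.67 [196 176 305 245] [0.469 0.104 0.031]
base_eye 0.92 [195 178 304 249] [0.461 0.107 0.024]
base_eye 0.44 [157 123 200 151] [0.677 0.309 0.006]
base_eye 0.43 [349 226 371 234] [ 0.419 -0.175  0.107]
pivot 0.76 [200 178 301 248] [0.461 0.104 0.026]
side 409.4086660236121 [ 0.50614614 -0.74276267  0.60218304]
base 0.68 [194 170 266 247] [ 0.476 -0.028  0.101]
upper_eye 0.77 [199 169 266 237] [ 0.48  -0.025  0.112]
upper_knob 0.59 [198 168 267 234] [ 0.48  -0.017  0.111]
pin 0.83 [241 256 253 306] [ 0.507 -0.208  0.066]
pin 0.78 [193 248 207 285] [ 0.425 -0.192  0.09 ]
pin 0.59 [237 234 249 279] [ 0.5   -0.149  0.073]
pin_collar 0.84 [234 236 249 278] [ 0.498 -0.151  0.072]
pin_collar 0.75 [187 228 196 253] [ 0.4   -0.111  0.084]
pin_collar 0.7 [191 250 208 288] [ 0.423 -0.193  0.084]
stand 0.74 [186 274 214 308] [ 0.422 -0.206  0.042]
ramekin 0.41 [281 196 288 211] [0.604 0.086 0.032]
timer 0.53 [206 137 230 160] [0.43  0.373 0.042]
base_eye 0.56 [192 170 269 246] [ 0.476 -0.028  0.101]
pivot 0.58 [193 170 268 247] [ 0.476 -0.028  0.101]
pivot 0.2 [287 151 294 164] [0.646 0.338 0.026]
```

Run:
```python
import cv2
a=cv2.imread("pics/top0.png"); b=cv2.imread("pics/side0.png")
t=cv2.resize(a[210:420,165:588],(800,397),interpolation=cv2.INTER_CUBIC); cv2.imwrite("pics/t1.png",t)
s=cv2.resize(b[180:480,240:490],(667,600)[:2] and (500,600),interpolation=cv2.INTER_CUBIC); cv2.imwrite("pics/s1.png",s)
```

```text
(no output)
```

View pics/top0.png

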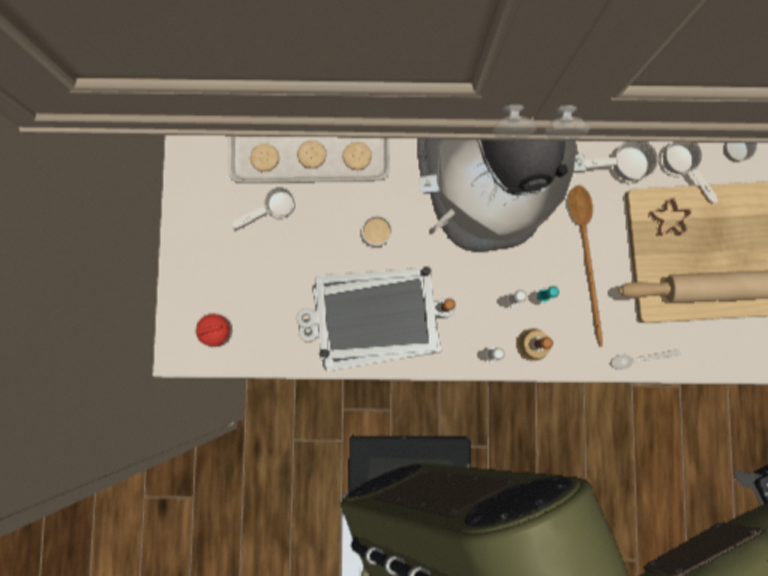

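View pics/t1.png

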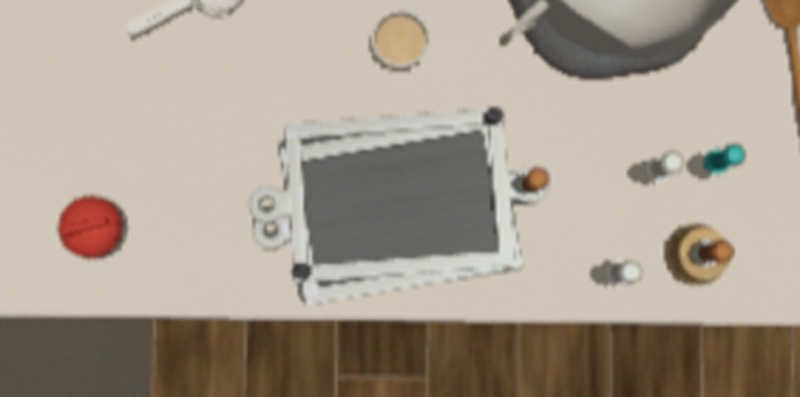

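View pics/s1.png

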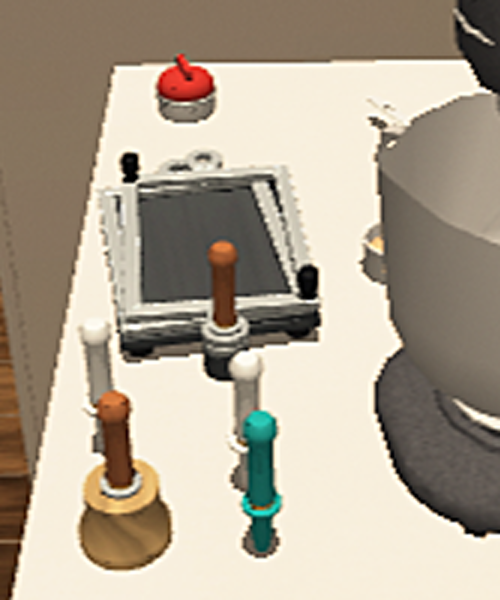

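The top view shows the frame set: seated pin at about (448,305), upper eye at (306,317), lower/base eye at (307,332), knobs at (325,353) and (426,271), and the loose brown pin in the stand at (540,343). The white and turquoise look-alikes are at (497,354), (518,297) and (547,293). The base's +y is about world +y.

Run:
```python
from h import *
D={n:dict(np.load("pics/%s.npz"%n)) for n in ["top","side"]}
def blob(c,mask,z,name,n):
    v,u=np.nonzero(mask)
    if len(u)<2: print(n,name,"none");return
    W=cloud(c)[mask]; print(n,name,len(u),"px",u.mean().round(1),v.mean().round(1),"ray@z",onplane(c,u.mean(),v.mean(),z)[:2].round(4),"cloud med",np.median(W,0).round(4),"mean",W.mean(0).round(4))
for n,c in D.items():
    W=cloud(c); I=c["img"].astype(int); X,Y,Z=W[...,0],W[...,1],W[...,2]
    br=(I[...,0]>I[...,2]*1.8)&(I[...,0]>60)
    dk=I.max(-1)<70
    blob(c,br&(abs(X-.41)<.08)&(abs(Y+.17)<.06)&(Z>.100)&(Z<.13),.111,"pin top",n)
    blob(c,br&(abs(X-.47)<.08)&(abs(Y+.03)<.06)&(Z>.095)&(Z<.13),.106,"pivot top",n)
    blob(c,(abs(X-.40)<.07)&(abs(Y-.19)<.05)&(Z>.052)&(Z<.075)&dk,.063,"knobA",n)
    blob(c,(abs(X-.54)<.06)&(abs(Y-.0)<.06)&(Z>.052)&(Z<.075)&dk,.063,"knobB",n)
    st=(abs(X-.41)<.08)&(abs(Y+.17)<.06)&(Z>.040)&(Z<.05); blob(c,st,.044,"stand top",n)
c=D["top"]
u0,v0=204,211; g=c["img"][200:232,192:222].mean(-1).astype(int)
print(192,200);print("\n".join(" ".join("%3d"%x for x in r) for r in g))
print([onplane(c,u,v,.04)[:2].round(4) for u,v in [(204,211),(204.5,221)]])
```

```text
top pin top 46 px 363.6 228.1 ray@z [ 0.4212 -0.183 ] cloud med [ 0.4213 -0.1821  0.1153] mean [ 0.4211 -0.182   0.1151]
top pivot top 37 px 299.0 202.7 ray@z [ 0.4841 -0.0204] cloud med [ 0.4829 -0.0197  0.1127] mean [ 0.4836 -0.0198  0.112 ]
top knobA 10 px 215.8 234.9 ray@z [0.4007 0.1929] cloud med [0.4004 0.1934 0.0664] mean [0.4006 0.1926 0.066 ]
top knobB 10 px 285.9 188.1 ray@z [0.5262 0.0097] cloud med [0.5423 0.0175 0.0611] mean [0.5263 0.0096 0.0619]
top stand top 161 px 356.2 228.2 ray@z [ 0.4231 -0.1796] cloud med [ 0.4206 -0.1787  0.0457] mean [ 0.4231 -0.1793  0.0456]
side pin top 106 px 197.2 255.8 ray@z [ 0.421  -0.1883] cloud med [ 0.4211 -0.1907  0.1128] mean [ 0.4212 -0.1895  0.1121]
side pivot top 82 px 233.6 205.1 ray@z [ 0.4837 -0.0249] cloud med [ 0.4844 -0.0267  0.1081] mean [ 0.4838 -0.0262  0.1069]
side knobA 31 px 202.9 174.0 ray@z [0.4002 0.1827] cloud med [0.3999 0.1861 0.0615] mean [0.3997 0.1871 0.0605]
side knobB 49 px 262.1 212.3 ray@z [0.5463 0.0068] cloud med [0.5461 0.0094 0.0625] mean [0.5465 0.0102 0.0605]
side stand top 359 px 200.6 282.2 ray@z
[... 3284 characters left out ...]
4 174 191 195 202 200 203 208 204 154 132 104 100
196 196 196 196 196 196 196 196 195 193 179 165 165 170 162 156 171 186 193 196 198 203 200 203 207 203 161 163 113 100
196 196 195 196 196 196 196 196 196 195 191 174 172 172 170 173 192 196 196 196 196 193 198 204 207 203 168 188 119 100
196 197 196 197 196 196 196 196 196 197 195 195 193 194 194 194 196 196 196 196 193 183 197 203 208 202 164 198 118  99
196 197 197 196 196 196 196 197 197 196 197 197 196 196 196 196 197 197 197 196 193 177 197 203 207 203 161 196 114  97
196 197 196 196 196 196 197 197 196 196 196 196 197 197 197 196 197 196 197 196 192 169 194 200 204 201 165 196 117  97
[array([0.4644, 0.2275]), array([0.4377, 0.2255])]
```

Run:
```python
from h import *
D={n:dict(np.load("pics/%s.npz"%n)) for n in ["top","side"]}
c=D["side"]; W=cloud(c); X,Y,Z=W[...,0],W[...,1],W[...,2]
piv=np.array([.484,-.0205])
m=(Z>.004)&(Z<.021)&(X>.36)&(X<.60)&(Y>-.06)&(Y<.06)
P=W[m][:,:2]; print(len(P))
# robust line y=a x+b excluding boss
k=abs(P[:,0]-.484)>.03; Q=P[k]
vx,vy,x0,y0=cv2.fitLine(Q.astype(np.float32),cv2.DIST_HUBER,0,.002,.002).ravel()
print("front face yaw deg",np.degrees(np.arctan2(vy,vx)),"pt",x0,y0,"x range",Q[:,0].min(),Q[:,0].max(),"resid",np.std((Q-[x0,y0])@[-vy,vx]))
for xs in np.arange(.38,.6,.015):
    q=P[abs(P[:,0]-xs)<.0075]; 
    if len(q): print(xs.round(3),len(q),np.median(q[:,1]).round(4))
for a in (8,10,12):
    print(a,(piv+.25*np.array([-np.sin(np.radians(a)),np.cos(np.radians(a))])).round(4))
a=D["top"]["img"][196:252,188:312,::-1]; cv2.imwrite("pics/t2.png",cv2.resize(a,(800,361),interpolation=cv2.INTER_CUBIC))
s=c["img"][150:255,185:275,::-1]; cv2.imwrite("pics/s2.png",cv2.resize(s,(514,600),interpolation=cv2.INTER_CUBIC))
b=D["top"]["img"][198:234,188:224,::-1]; e=c["img"][160:196,200:248,::-1]
cv2.imwrite("pics/e2.png",np.hstack([cv2.resize(b,(340,340),interpolation=cv2.INTER_CUBIC),cv2.resize(e,(453,340),interpolation=cv2.INTER_CUBIC)]))
```

```text
203
front face yaw deg 9.215162 pt 0.45189276 -0.006426139 x range 0.37944894064671186 0.5810024656771445 resid 0.0049843934737695125
0.38 1 -0.038
0.395 2 0.0024
0.41 20 -0.0126
0.425 23 -0.0101
0.44 13 -0.0094
0.455 15 -0.0068
0.47 32 -0.0339
0.485 25 -0.0377
0.5 9 0.0013
0.515 14 0.0028
0.53 21 0.0062
0.545 21 0.0078
0.56 6 0.0099
0.575 1 0.0009
8 [0.4492 0.2271]
10 [0.4406 0.2257]
12 [0.432 0.224]
```

View pics/e2.png

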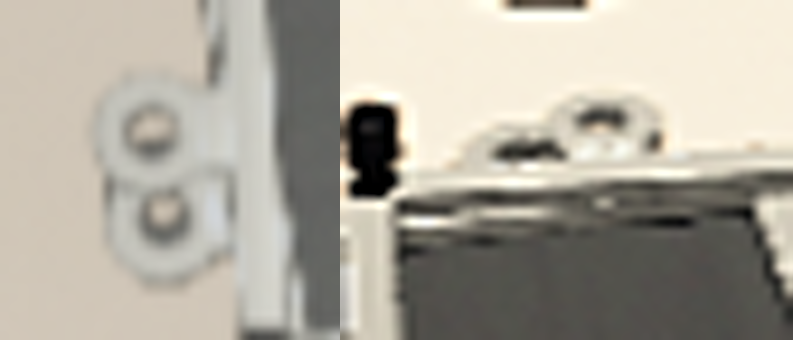

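The picture confirms the upper eye at (150,130) in the left crop, with the lower eye at (165,213). Estimated values:
- Base yaw is about 8.7°.
- The upper frame is at about 4.8°, and the lower at about 10.6°.
- The base eye is at about (0.446, 0.227), the knob at (0.400, 0.1925) and the pin at (0.421, -0.183).

First I'll turn the tool.

Call:
{"fn": "step_arm", "kwargs": {
  "plan": [
    {"rz":-0.0885,"claw":0.3},
    {"rz":-0.0885,"claw":0.3},
    {"rz":-0.0885,"claw":0.3},
    {"rz":-0.0885,"claw":0.3},
    {"rz":-0.0885,"claw":0.3},
    {"rz":-0.0885,"claw":0.3},
    {"rz":-0.0885,"claw":0.3},
    {"rz":-0.0885,"claw":0.3},
    {"rz":-0.0885,"claw":0.3},
    {"claw":0.3}
  ]
}}

```text
$.plan[0]: bad value
```

Call:
{"fn": "step_arm", "kwargs": {
  "plan": [
    {"dx":0,"dy":0,"dz":0,"rx":0,"ry":0,"rz":-0.0885,"claw":0.3},
    {"dx":0,"dy":0,"dz":0,"rx":0,"ry":0,"rz":-0.0885,"claw":0.3},
    {"dx":0,"dy":0,"dz":0,"rx":0,"ry":0,"rz":-0.0885,"claw":0.3},
    {"dx":0,"dy":0,"dz":0,"rx":0,"ry":0,"rz":-0.0885,"claw":0.3},
    {"dx":0,"dy":0,"dz":0,"rx":0,"ry":0,"rz":-0.0885,"claw":0.3},
    {"dx":0,"dy":0,"dz":0,"rx":0,"ry":0,"rz":-0.0885,"claw":0.3},
    {"dx":0,"dy":0,"dz":0,"rx":0,"ry":0,"rz":-0.0885,"claw":0.3},
    {"dx":0,"dy":0,"dz":0,"rx":0,"ry":0,"rz":-0.0885,"claw":0.3},
    {"dx":0,"dy":0,"dz":0,"rx":0,"ry":0,"rz":-0.0885,"claw":0.3},
    {"dx":0,"dy":0,"dz":0,"rx":0,"ry":0,"rz":0,"claw":0.3}
  ]
}}

```text
time_s: 2.2
ee_pos: [0.2441, -0.4929, 0.2225]
eef_rot: [-3.142, 0.0, 1.713]
force: [0.5, -0.2, -0.2]
grip_width: 0.0659
grip_force: 0.0
```

Call:
{"fn": "step_arm", "kwargs": {
  "plan": [
    {"dx":0.41,"dy":0.157,"dz":0,"rx":0,"ry":0,"rz":0,"claw":0.3},
    {"dx":0.41,"dy":0.157,"dz":0,"rx":0,"ry":0,"rz":0,"claw":0.3},
    {"dx":0.41,"dy":0.157,"dz":0,"rx":0,"ry":0,"rz":0,"claw":0.3},
    {"dx":0.41,"dy":0.157,"dz":0,"rx":0,"ry":0,"rz":0,"claw":0.3},
    {"dx":0.41,"dy":0.157,"dz":0,"rx":0,"ry":0,"rz":0,"claw":0.3},
    {"dx":0.41,"dy":0.157,"dz":0,"rx":0,"ry":0,"rz":0,"claw":0.3},
    {"dx":0.41,"dy":0.157,"dz":0,"rx":0,"ry":0,"rz":0,"claw":0.3},
    {"dx":0.41,"dy":0.157,"dz":0,"rx":0,"ry":0,"rz":0,"claw":0.3},
    {"dx":0.41,"dy":0.157,"dz":0,"rx":0,"ry":0,"rz":0,"claw":0.3},
    {"dx":0.41,"dy":0.157,"dz":0,"rx":0,"ry":0,"rz":0,"claw":0.3}
  ]
}}

```text
time_s: 3.2
ee_pos: [0.3423, -0.0633, 0.2228]
eef_rot: [3.141, 0.0, 1.706]
force: [1.1, -0.4, -0.8]
grip_width: 0.0656
grip_force: 0.0
```

Call:
{"fn": "step_arm", "kwargs": {
  "plan": [
    {"dx":0.41,"dy":0.157,"dz":0,"rx":0,"ry":0,"rz":0,"claw":0.3},
    {"dx":0.41,"dy":0.157,"dz":0,"rx":0,"ry":0,"rz":0,"claw":0.3},
    {"dx":0.41,"dy":0.157,"dz":0,"rx":0,"ry":0,"rz":0,"claw":0.3},
    {"dx":0.41,"dy":0.157,"dz":0,"rx":0,"ry":0,"rz":0,"claw":0.3},
    {"dx":0.41,"dy":0.157,"dz":0,"rx":0,"ry":0,"rz":0,"claw":0.3},
    {"dx":0.41,"dy":0.157,"dz":0,"rx":0,"ry":0,"rz":0,"claw":0.3},
    {"dx":0,"dy":0,"dz":0.3,"rx":0,"ry":0,"rz":0,"claw":0.3},
    {"dx":0,"dy":0,"dz":0.3,"rx":0,"ry":0,"rz":0,"claw":0.3},
    {"dx":0,"dy":0,"dz":0.2,"rx":0,"ry":0,"rz":0,"claw":0.3},
    {"dx":0,"dy":0,"dz":0,"rx":0,"ry":0,"rz":0,"claw":0.3}
  ]
}}

```text
time_s: 4.2
ee_pos: [0.4001, 0.1914, 0.1404]
eef_rot: [-3.137, 0.001, 1.707]
force: [0.4, -0.5, 0.6]
grip_width: 0.066
grip_force: 0.0
```

Call:
{"fn": "step_arm", "kwargs": {
  "plan": [
    {"dx":0.01,"dy":0,"dz":0.25,"rx":0,"ry":0,"rz":0,"claw":0.3},
    {"dx":0,"dy":0,"dz":0.25,"rx":0,"ry":0,"rz":0,"claw":0.3},
    {"dx":0,"dy":0,"dz":0.25,"rx":0,"ry":0,"rz":0,"claw":0.3},
    {"dx":0,"dy":0,"dz":0,"rx":0,"ry":0,"rz":0,"claw":0.3},
    {"dx":0,"dy":0,"dz":0,"rx":0,"ry":0,"rz":0,"claw":0.3}
  ]
}}

```text
time_s: 4.7
ee_pos: [0.4017, 0.193, 0.0688]
eef_rot: [3.141, -0.0, 1.709]
force: [-0.0, 0.1, -0.3]
grip_width: 0.0657
grip_force: 0.0
```

Call:
{"fn": "step_arm", "kwargs": {
  "plan": [
    {"dx":0,"dy":0,"dz":0,"rx":0,"ry":0,"rz":0,"claw":0.8},
    {"dx":0,"dy":0,"dz":0,"rx":0,"ry":0,"rz":0,"claw":0.85},
    {"dx":0,"dy":0,"dz":0,"rx":0,"ry":0,"rz":0,"claw":0.9},
    {"dx":0,"dy":0,"dz":0,"rx":0,"ry":0,"rz":0,"claw":0.9},
    {"dx":0,"dy":0,"dz":0,"rx":0,"ry":0,"rz":0,"claw":0.9},
    {"dx":0,"dy":0,"dz":0,"rx":0,"ry":0,"rz":0,"claw":0.9},
    {"dx":0,"dy":0,"dz":0,"rx":0,"ry":0,"rz":0,"claw":0.9},
    {"dx":0,"dy":0,"dz":0,"rx":0,"ry":0,"rz":0,"claw":0.9}
  ],
  "grip_force": 12
}}

```text
time_s: 5.5
ee_pos: [0.4009, 0.1928, 0.0674]
eef_rot: [-3.141, -0.0, 1.711]
force: [-2.7, 0.6, 1.2]
grip_width: 0.0167
grip_force: 12.0
```

Call:
{"fn": "step_arm", "kwargs": {
  "plan": [
    {"dx":-0.006,"dy":-0.03,"dz":0,"rx":0,"ry":0,"rz":-0.0087,"claw":0.9},
    {"dx":-0.007,"dy":-0.03,"dz":0,"rx":0,"ry":0,"rz":-0.0087,"claw":0.9},
    {"dx":-0.008,"dy":-0.03,"dz":0,"rx":0,"ry":0,"rz":-0.0087,"claw":0.9},
    {"dx":-0.009,"dy":-0.03,"dz":0,"rx":0,"ry":0,"rz":-0.0087,"claw":0.9},
    {"dx":-0.01,"dy":-0.03,"dz":0,"rx":0,"ry":0,"rz":-0.0087,"claw":0.9},
    {"dx":0,"dy":0,"dz":0,"rx":0,"ry":0,"rz":0,"claw":0.9},
    {"dx":0,"dy":0,"dz":0,"rx":0,"ry":0,"rz":0,"claw":0.9}
  ]
}}

```text
time_s: 6.2
ee_pos: [0.3862, 0.1864, 0.0674]
eef_rot: [-3.14, -0.0, 1.78]
force: [-3.3, 3.7, 1.4]
grip_width: 0.0161
grip_force: 12.0
```

Run:
```python
from h import *
o=telemetry.get_obs(); print(o["ee_pos"],o["force"])
T=[];S=[]
c=viewer.camera("top"); d=viewer.camera("side"); np.savez("pics/top_b.npz",**{k:v for k,v in c.items() if not isinstance(v,str)})
np.savez("pics/side_b.npz",**{k:v for k,v in d.items() if not isinstance(v,str)})
b=c["img"][198:234,188:224,::-1]; e=d["img"][160:196,200:248,::-1]
cv2.imwrite("pics/e3.png",np.hstack([cv2.resize(b,(340,340),interpolation=cv2.INTER_CUBIC),cv2.resize(e,(453,340),interpolation=cv2.INTER_CUBIC)]))
```

```text
[0.38617168 0.18635971 0.06739597] [-3.32098619  3.68992734  1.35821045]
```

View pics/e3.png

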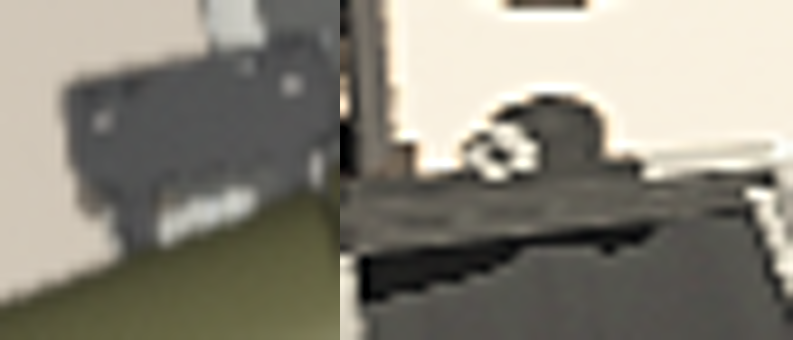

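The gripper hides the eye from above. By geometry the upper frame is now at about 8.6°, so I'll release, rise, and move over the pin.

Call:
{"fn": "step_arm", "kwargs": {
  "plan": [
    {"dx":0,"dy":0,"dz":0,"rx":0,"ry":0,"rz":0,"claw":0.5},
    {"dx":0,"dy":0,"dz":0,"rx":0,"ry":0,"rz":0,"claw":0.5},
    {"dx":0,"dy":0,"dz":0,"rx":0,"ry":0,"rz":0,"claw":0.5},
    {"dx":0,"dy":0,"dz":-0.2,"rx":0,"ry":0,"rz":0,"claw":0.5},
    {"dx":0,"dy":0,"dz":-0.4,"rx":0,"ry":0,"rz":0,"claw":0.5},
    {"dx":0,"dy":0,"dz":-0.4,"rx":0,"ry":0,"rz":0,"claw":0.5},
    {"dx":0,"dy":0,"dz":-0.3,"rx":0,"ry":0,"rz":0,"claw":0.5},
    {"dx":0,"dy":0,"dz":0,"rx":0,"ry":0,"rz":0,"claw":0.5}
  ]
}}

```text
time_s: 7.1
ee_pos: [0.3882, 0.1867, 0.2011]
eef_rot: [3.135, -0.001, 1.779]
force: [1.0, -0.4, -0.1]
grip_width: 0.0468
grip_force: 0.0
```

Call:
{"fn": "step_arm", "kwargs": {
  "plan": [
    {"dx":-0.369,"dy":-0.043,"dz":0,"rx":0,"ry":0,"rz":0,"claw":0.5},
    {"dx":-0.369,"dy":-0.043,"dz":0,"rx":0,"ry":0,"rz":0,"claw":0.5},
    {"dx":-0.369,"dy":-0.043,"dz":0,"rx":0,"ry":0,"rz":0,"claw":0.5},
    {"dx":-0.369,"dy":-0.043,"dz":0,"rx":0,"ry":0,"rz":0,"claw":0.5},
    {"dx":-0.369,"dy":-0.043,"dz":0,"rx":0,"ry":0,"rz":0,"claw":0.5},
    {"dx":-0.369,"dy":-0.043,"dz":0,"rx":0,"ry":0,"rz":0,"claw":0.5},
    {"dx":-0.369,"dy":-0.043,"dz":0,"rx":0,"ry":0,"rz":0,"claw":0.5},
    {"dx":-0.369,"dy":-0.043,"dz":0,"rx":0,"ry":0,"rz":0,"claw":0.5},
    {"dx":-0.369,"dy":-0.043,"dz":0,"rx":0,"ry":0,"rz":0,"claw":0.5},
    {"dx":-0.369,"dy":-0.043,"dz":0,"rx":0,"ry":0,"rz":0,"claw":0.5}
  ]
}}

```text
time_s: 8.1
ee_pos: [0.4208, -0.1852, 0.1966]
eef_rot: [-3.141, -0.001, 1.779]
force: [0.2, -0.1, 0.6]
grip_width: 0.0469
grip_force: 0.0
```

Run:
```python
from h import *
o=telemetry.get_obs(); print(o["ee_pos"],o["eef_rot"],o["force"])
c=viewer.camera("top"); d=viewer.camera("side")
np.savez("pics/top_c.npz",**{k:v for k,v in c.items() if not isinstance(v,str)})
W=cloud(c); I=c["img"].astype(int); X,Y,Z=W[...,0],W[...,1],W[...,2]; dk=I.max(-1)<70
for nm,c2 in (("top",c),("side",d)):
    W=cloud(c2); X,Y,Z=W[...,0],W[...,1],W[...,2]; dk=c2["img"].max(-1)<70
    m=(abs(X-.386)<.03)&(abs(Y-.186)<.03)&(Z>.052)&(Z<.075)&dk; v,u=np.nonzero(m); print(nm,len(u),onplane(c2,u.mean(),v.mean(),.063).round(4),W[m].mean(0).round(4))
b=c["img"][198:234,188:224,::-1]; e=d["img"][160:196,200:248,::-1]
cv2.imwrite("pics/e4.png",np.hstack([cv2.resize(b,(340,340),interpolation=cv2.INTER_CUBIC),cv2.resize(e,(453,340),interpolation=cv2.INTER_CUBIC)]))
for a in(8.2,8.7): 
  p=[.484-.25*np.sin(np.radians(a)),-.0205+.25*np.cos(np.radians(a)),.04]; print(p,((np.array(pix(c,p))-[188,198])*340/36).round())
g=c["img"][204:230,192:218].mean(-1).astype(int)
print("\n".join(" ".join("%3d"%x for x in r) for r in g))
```

```text
[ 0.42077556 -0.18515632  0.196598  ] [-3.14073704e+00 -5.60775969e-04  1.77911643e+00] [ 0.23430023 -0.05767781  0.63474523]
top 0 [nan nan nan] [nan nan nan]
side 6 [0.3889 0.1653 0.063 ] [0.3871 0.1798 0.0544]
[np.float64(0.4483427665736221), np.float64(0.22694405772694726), 0.04] [152. 179.]
[np.float64(0.4461847949381952), np.float64(0.2266234717021709), 0.04] [153. 187.]
203 203 203 203 203 203 203 203 203 203 203 203 203 203 203 203 203 195 144 200 201 203 208 202 119 100
203 203 203 203 203 203 203 203 203 203 203 203 203 203 203 203 203 194 143 200 201 203 207 200 117 101
203 203 203 203 202 203 203 203 203 203 203 203 203 203 203 203 202 194 136 191 200 203 207 201 126 101
203 203 202 203 203 203 203 203 203 203 203 203 203 203 203 203 202 194 134 168 197 202 207 202 142 107
203 203 202 203 203 203 203 203 203 203 202 203 203 203 203 203 203 198 168 144 195 202 207 205 170 114
203 202 203 203 203 203 202 203 202 203 203 203 203 203 203 203 203 202 192 137 194 202 206 209 196 123
203 203 203 203 203 203 203 203 203 203 202 202 201 202 202 202 203 203 193 136 194 202 206 212 
[... 1391 characters left out ...]
 184 176 184 191 191 192 191 178 179 197 183 179 181 172 201 207 211 214
203 203 203 203 203 203 202 200 188 190 196 196 196 198 201 200 198 188 158 172 169 139 199 206 211 215
203 203 203 203 203 203 203 202 197 191 187 194 195 199 195 189 179 181 181 198 192 141 201 207 211 216
203 203 203 203 203 203 203 203 202 200 186 172 172 177 168 163 178 193 201 202 194 142 202 207 210 215
203 203 203 203 203 203 203 203 203 203 198 181 178 180 177 180 199 203 203 203 194 137 191 205 209 214
204 203 203 203 203 203 203 203 203 204 203 201 201 201 201 201 203 204 204 203 194 130 176 204 210 214<stdin>:8: RuntimeWarning: Mean of empty slice.
  ret = ret.dtype.type(ret / rcount)
  ret = um.true_divide(
```

View pics/e4.png

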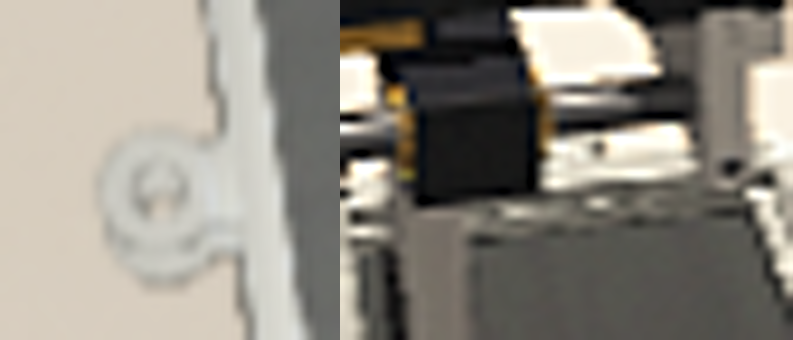

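The upper eye is now at crop (158,190), about (0.446, 0.226). The lower frame's edge shows inside it, with its hole toward -x (crop (160,210)), about 8 mm off. Now I'll grip the pin.

Call:
{"fn": "step_arm", "kwargs": {
  "plan": [
    {"dx":0.02,"dy":0,"dz":0.3,"rx":0,"ry":0,"rz":0,"claw":0.5},
    {"dx":0,"dy":0,"dz":0.3,"rx":0,"ry":0,"rz":0,"claw":0.5},
    {"dx":0,"dy":0,"dz":0.3,"rx":0,"ry":0,"rz":0,"claw":0.5},
    {"dx":0,"dy":0,"dz":0.27,"rx":0,"ry":0,"rz":0,"claw":0.5},
    {"dx":0,"dy":0,"dz":0,"rx":0,"ry":0,"rz":0,"claw":0.5},
    {"dx":0,"dy":0,"dz":0,"rx":0,"ry":0,"rz":0,"claw":0.5}
  ]
}}

```text
time_s: 8.8
ee_pos: [0.4207, -0.1813, 0.0807]
eef_rot: [-3.141, -0.001, 1.78]
force: [-0.9, 0.5, 0.1]
grip_width: 0.0471
grip_force: 0.0
```

Call:
{"fn": "step_arm", "kwargs": {
  "plan": [
    {"dx":0,"dy":0,"dz":0,"rx":0,"ry":0,"rz":0,"claw":0.8},
    {"dx":0,"dy":0,"dz":0,"rx":0,"ry":0,"rz":0,"claw":0.9},
    {"dx":0,"dy":0,"dz":0,"rx":0,"ry":0,"rz":0,"claw":0.9},
    {"dx":0,"dy":0,"dz":0,"rx":0,"ry":0,"rz":0,"claw":0.9},
    {"dx":0,"dy":0,"dz":0,"rx":0,"ry":0,"rz":0,"claw":0.9},
    {"dx":0,"dy":0,"dz":0,"rx":0,"ry":0,"rz":0,"claw":0.9}
  ],
  "grip_force": 40
}}

```text
time_s: 9.4
ee_pos: [0.4211, -0.1818, 0.081]
eef_rot: [3.141, 0.001, 1.779]
force: [-0.5, 0.7, 5.5]
grip_width: 0.0193
grip_force: 40.0
```

Call:
{"fn": "step_arm", "kwargs": {
  "plan": [
    {"dx":0,"dy":0,"dz":0,"rx":0,"ry":0,"rz":0,"claw":0.65},
    {"dx":0,"dy":0,"dz":0,"rx":0,"ry":0,"rz":0,"claw":0.65},
    {"dx":-0.01,"dy":0,"dz":0.04,"rx":0,"ry":0,"rz":0,"claw":0.65},
    {"dx":0,"dy":0,"dz":0,"rx":0,"ry":0,"rz":0,"claw":0.65},
    {"dx":0,"dy":0,"dz":0,"rx":0,"ry":0,"rz":0,"claw":0.9},
    {"dx":0,"dy":0,"dz":0,"rx":0,"ry":0,"rz":0,"claw":0.9},
    {"dx":0,"dy":0,"dz":0,"rx":0,"ry":0,"rz":0,"claw":0.9},
    {"dx":0,"dy":0,"dz":0,"rx":0,"ry":0,"rz":0,"claw":0.9}
  ],
  "grip_force": 40
}}

```text
time_s: 10.2
ee_pos: [0.421, -0.1826, 0.0764]
eef_rot: [-3.142, -0.0, 1.779]
force: [1.0, -0.1, -1.9]
grip_width: 0.0198
grip_force: 40.0
```

Call:
{"fn": "step_arm", "kwargs": {
  "plan": [
    {"dx":0,"dy":0,"dz":-0.1,"rx":0,"ry":0,"rz":0,"claw":0.9},
    {"dx":0,"dy":0,"dz":-0.2,"rx":0,"ry":0,"rz":0,"claw":0.9},
    {"dx":0,"dy":0,"dz":-0.3,"rx":0,"ry":0,"rz":0,"claw":0.9},
    {"dx":0,"dy":0,"dz":-0.3,"rx":0,"ry":0,"rz":0,"claw":0.9},
    {"dx":0,"dy":0,"dz":-0.3,"rx":0,"ry":0,"rz":0,"claw":0.9},
    {"dx":0,"dy":0,"dz":0,"rx":0,"ry":0,"rz":0,"claw":0.9}
  ]
}}

```text
time_s: 10.8
ee_pos: [0.4222, -0.1832, 0.2007]
eef_rot: [3.137, 0.004, 1.779]
force: [0.9, 0.6, -2.3]
grip_width: 0.0198
grip_force: 40.0
```

Call:
{"fn": "step_arm", "kwargs": {
  "plan": [
    {"dx":0.395,"dy":0.109,"dz":0,"rx":0,"ry":0,"rz":0,"claw":0.9},
    {"dx":0.395,"dy":0.109,"dz":0,"rx":0,"ry":0,"rz":0,"claw":0.9},
    {"dx":0.395,"dy":0.109,"dz":0,"rx":0,"ry":0,"rz":0,"claw":0.9},
    {"dx":0.395,"dy":0.109,"dz":0,"rx":0,"ry":0,"rz":0,"claw":0.9},
    {"dx":0.395,"dy":0.109,"dz":0,"rx":0,"ry":0,"rz":0,"claw":0.9},
    {"dx":0.395,"dy":0.109,"dz":0,"rx":0,"ry":0,"rz":0,"claw":0.9},
    {"dx":0.395,"dy":0.109,"dz":0,"rx":0,"ry":0,"rz":0,"claw":0.9},
    {"dx":0.395,"dy":0.109,"dz":0,"rx":0,"ry":0,"rz":0,"claw":0.9},
    {"dx":0.395,"dy":0.109,"dz":0,"rx":0,"ry":0,"rz":0,"claw":0.9},
    {"dx":0.395,"dy":0.109,"dz":0,"rx":0,"ry":0,"rz":0,"claw":0.9}
  ]
}}

```text
time_s: 11.8
ee_pos: [0.4454, 0.2281, 0.1961]
eef_rot: [-3.141, 0.0, 1.779]
force: [0.6, -0.2, -0.6]
grip_width: 0.0196
grip_force: 40.0
```

Run:
```python
from h import *
o=telemetry.get_obs(); print(o["ee_pos"],o["eef_rot"],o["force"],o["grip_width"])
d=viewer.camera("side"); p=o["ee_pos"]; u,v=pix(d,p); print(u,v)
u,v=int(u),int(v); e=d["img"][v-35:v+45,u-45:u+45,::-1]
cv2.imwrite("pics/e5.png",cv2.resize(e,(630,560),interpolation=cv2.INTER_CUBIC))
for z in(0,-.0704): print(z,((np.array(pix(d,p+[0,0,z]))-[u-45,v-35])*7).round())
```

```text
[0.44541845 0.22807617 0.19610778] [-3.14101513e+00  1.50260754e-04  1.77939735e+00] [ 0.57705175 -0.17035145 -0.61704633] 0.01959843439298394
218.50058314554977 119.22114174647889
0 [319. 247.]
-0.0704 [328. 422.]
```

View pics/e5.png

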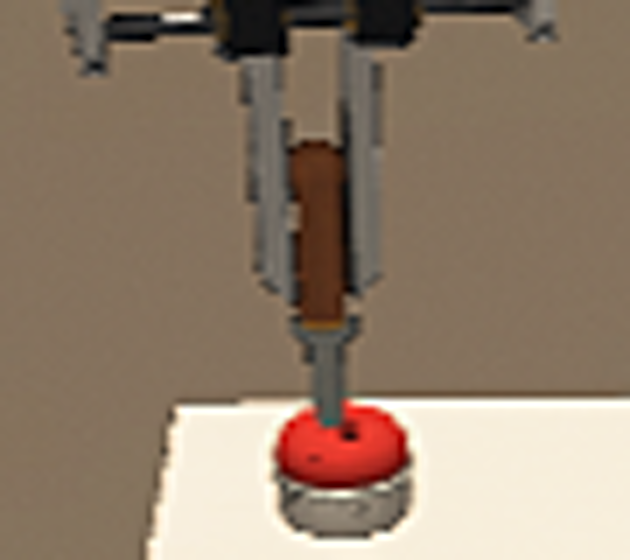

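The pin hangs straight in the jaws with its tip at (330,425), where it was predicted. Lowering to just above the eye, then feeling.

Call:
{"fn": "step_arm", "kwargs": {
  "plan": [
    {"dx":-0.018,"dy":0.002,"dz":0.25,"rx":0,"ry":0,"rz":0,"claw":0.9},
    {"dx":0,"dy":0,"dz":0.25,"rx":0,"ry":0,"rz":0,"claw":0.9},
    {"dx":0,"dy":0,"dz":0.2,"rx":0,"ry":0,"rz":0,"claw":0.9},
    {"dx":0,"dy":0,"dz":0.1,"rx":0,"ry":0,"rz":0,"claw":0.9},
    {"dx":0,"dy":0,"dz":0,"rx":0,"ry":0,"rz":0,"claw":0.9},
    {"dx":0,"dy":0,"dz":0,"rx":0,"ry":0,"rz":0,"claw":0.9}
  ]
}}

```text
time_s: 12.45
ee_pos: [0.4468, 0.2248, 0.1171]
eef_rot: [3.141, -0.0, 1.779]
force: [0.1, -1.0, -0.8]
grip_width: 0.02
grip_force: 40.0
```

Call:
{"fn": "step_arm", "kwargs": {
  "plan": [
    {"dx":0,"dy":0,"dz":0.02,"rx":0,"ry":0,"rz":0,"claw":0.9},
    {"dx":0,"dy":0,"dz":0.02,"rx":0,"ry":0,"rz":0,"claw":0.9},
    {"dx":0,"dy":0,"dz":0.02,"rx":0,"ry":0,"rz":0,"claw":0.9},
    {"dx":0,"dy":0,"dz":0,"rx":0,"ry":0,"rz":0,"claw":0.9}
  ]
}}

```text
time_s: 12.85
ee_pos: [0.4464, 0.2247, 0.1104]
eef_rot: [-3.141, 0.0, 1.779]
force: [1.0, -0.3, -1.7]
grip_width: 0.0199
grip_force: 40.0
```

Call:
{"fn": "step_arm", "kwargs": {
  "plan": [
    {"dx":0.015,"dy":0,"dz":0,"rx":0,"ry":0,"rz":0,"claw":0.9},
    {"dx":0,"dy":0,"dz":0.015,"rx":0,"ry":0,"rz":0,"claw":0.9},
    {"dx":0,"dy":0,"dz":0.015,"rx":0,"ry":0,"rz":0,"claw":0.9},
    {"dx":0,"dy":0,"dz":0,"rx":0,"ry":0,"rz":0,"claw":0.9}
  ]
}}

```text
time_s: 13.25
ee_pos: [0.446, 0.2261, 0.1072]
eef_rot: [-3.141, 0.0, 1.779]
force: [0.3, -0.5, -0.7]
grip_width: 0.0198
grip_force: 40.0
```

Call:
{"fn": "step_arm", "kwargs": {
  "plan": [
    {"dx":0,"dy":0,"dz":0.015,"rx":0,"ry":0,"rz":0,"claw":0.9},
    {"dx":0,"dy":0,"dz":0.015,"rx":0,"ry":0,"rz":0,"claw":0.9},
    {"dx":0,"dy":0,"dz":0,"rx":0,"ry":0,"rz":0,"claw":0.9}
  ]
}}

```text
time_s: 13.55
ee_pos: [0.4461, 0.2261, 0.1042]
eef_rot: [-3.141, 0.0, 1.779]
force: [0.9, 0.2, -2.0]
grip_width: 0.0199
grip_force: 40.0
```

The tip is inside the upper eye with no contact. Going on down gently.

Call:
{"fn": "step_arm", "kwargs": {
  "plan": [
    {"dx":0,"dy":0,"dz":0.012,"rx":0,"ry":0,"rz":0,"claw":0.9},
    {"dx":0,"dy":0,"dz":0.012,"rx":0,"ry":0,"rz":0,"claw":0.9},
    {"dx":0,"dy":0,"dz":0,"rx":0,"ry":0,"rz":0,"claw":0.9}
  ]
}}

```text
time_s: 13.85
ee_pos: [0.4463, 0.2263, 0.1023]
eef_rot: [3.141, -0.0, 1.779]
force: [0.1, -0.4, 0.9]
grip_width: 0.0199
grip_force: 40.0
```

Call:
{"fn": "step_arm", "kwargs": {
  "plan": [
    {"dx":0,"dy":0,"dz":0.01,"rx":0,"ry":0,"rz":0,"claw":0.9},
    {"dx":0,"dy":0,"dz":0,"rx":0,"ry":0,"rz":0,"claw":0.9}
  ]
}}

```text
time_s: 14.05
ee_pos: [0.4468, 0.2264, 0.102]
eef_rot: [3.14, -0.0, 1.779]
force: [-1.3, -1.1, 9.4]
grip_width: 0.0202
grip_force: 40.0
```

It has landed on the lower frame at 32 mm, as expected. I'll ease off a little and slide toward -x, where its hole shows.

Call:
{"fn": "step_arm", "kwargs": {
  "plan": [
    {"dx":0,"dy":0,"dz":-0.01,"rx":0,"ry":0,"rz":0,"claw":0.9},
    {"dx":0.001,"dy":-0.02,"dz":0,"rx":0,"ry":0,"rz":0,"claw":0.9},
    {"dx":0.001,"dy":-0.02,"dz":0,"rx":0,"ry":0,"rz":0,"claw":0.9},
    {"dx":0,"dy":0,"dz":0,"rx":0,"ry":0,"rz":0,"claw":0.9}
  ]
}}

```text
time_s: 14.45
ee_pos: [0.4424, 0.2256, 0.1022]
eef_rot: [3.141, -0.0, 1.779]
force: [3.3, 0.6, 1.0]
grip_width: 0.0198
grip_force: 40.0
```

Call:
{"fn": "step_arm", "kwargs": {
  "plan": [
    {"dx":0.001,"dy":-0.02,"dz":0,"rx":0,"ry":0,"rz":0,"claw":0.9},
    {"dx":0,"dy":0,"dz":0.01,"rx":0,"ry":0,"rz":0,"claw":0.9},
    {"dx":0,"dy":0,"dz":0,"rx":0,"ry":0,"rz":0,"claw":0.9}
  ]
}}

```text
time_s: 14.75
ee_pos: [0.4403, 0.2253, 0.1011]
eef_rot: [3.141, -0.0, 1.779]
force: [2.9, 0.5, 1.7]
grip_width: 0.0196
grip_force: 40.0
```

Call:
{"fn": "step_arm", "kwargs": {
  "plan": [
    {"dx":0,"dy":0,"dz":0.01,"rx":0,"ry":0,"rz":0,"claw":0.9},
    {"dx":0,"dy":0,"dz":0.01,"rx":0,"ry":0,"rz":0,"claw":0.9},
    {"dx":0,"dy":0,"dz":0,"rx":0,"ry":0,"rz":0,"claw":0.9}
  ]
}}

```text
time_s: 15.05
ee_pos: [0.4401, 0.2252, 0.0989]
eef_rot: [-3.141, 0.0, 1.779]
force: [2.2, 0.3, 1.5]
grip_width: 0.0199
grip_force: 40.0
```

Call:
{"fn": "step_arm", "kwargs": {
  "plan": [
    {"dx":0,"dy":0,"dz":0.015,"rx":0,"ry":0,"rz":0,"claw":0.9},
    {"dx":0,"dy":0,"dz":0.015,"rx":0,"ry":0,"rz":0,"claw":0.9},
    {"dx":0,"dy":0,"dz":0,"rx":0,"ry":0,"rz":0,"claw":0.9}
  ]
}}

```text
time_s: 15.35
ee_pos: [0.4399, 0.2251, 0.0956]
eef_rot: [-3.141, 0.0, 1.779]
force: [2.0, 0.6, -0.3]
grip_width: 0.0198
grip_force: 40.0
```

Call:
{"fn": "step_arm", "kwargs": {
  "plan": [
    {"dx":0,"dy":0,"dz":0.01,"rx":0,"ry":0,"rz":0,"claw":0.9},
    {"dx":0,"dy":0,"dz":0,"rx":0,"ry":0,"rz":0,"claw":0.9}
  ]
}}

```text
time_s: 15.55
ee_pos: [0.4401, 0.2251, 0.0948]
eef_rot: [-3.141, 0.0, 1.779]
force: [0.8, 0.3, 0.6]
grip_width: 0.0197
grip_force: 40.0
```

Through the lower frame. Now I'll draw both frames back toward the base eye, probing down.

Call:
{"fn": "step_arm", "kwargs": {
  "plan": [
    {"dx":-0.001,"dy":0.02,"dz":0,"rx":0,"ry":0,"rz":0,"claw":0.9},
    {"dx":-0.001,"dy":0.02,"dz":0,"rx":0,"ry":0,"rz":0,"claw":0.9},
    {"dx":-0.001,"dy":0.02,"dz":0,"rx":0,"ry":0,"rz":0,"claw":0.9},
    {"dx":0,"dy":0,"dz":0,"rx":0,"ry":0,"rz":0,"claw":0.9}
  ]
}}

```text
time_s: 15.95
ee_pos: [0.4456, 0.226, 0.0947]
eef_rot: [-3.139, 0.0, 1.779]
force: [-6.7, -0.6, 3.9]
grip_width: 0.0198
grip_force: 40.0
```

Call:
{"fn": "step_arm", "kwargs": {
  "plan": [
    {"dx":0,"dy":0,"dz":0.01,"rx":0,"ry":0,"rz":0,"claw":0.9},
    {"dx":0,"dy":0,"dz":0.01,"rx":0,"ry":0,"rz":0,"claw":0.9},
    {"dx":0,"dy":0,"dz":0,"rx":0,"ry":0,"rz":0,"claw":0.9}
  ]
}}

```text
time_s: 16.25
ee_pos: [0.4455, 0.226, 0.0927]
eef_rot: [-3.139, 0.0, 1.779]
force: [-5.0, -0.5, 3.3]
grip_width: 0.0198
grip_force: 40.0
```

Call:
{"fn": "step_arm", "kwargs": {
  "plan": [
    {"dx":0,"dy":0,"dz":0.015,"rx":0,"ry":0,"rz":0,"claw":0.9},
    {"dx":0,"dy":0,"dz":0.015,"rx":0,"ry":0,"rz":0,"claw":0.9},
    {"dx":0,"dy":0,"dz":0.015,"rx":0,"ry":0,"rz":0,"claw":0.9},
    {"dx":0,"dy":0,"dz":0,"rx":0,"ry":0,"rz":0,"claw":0.9}
  ]
}}

```text
time_s: 16.65
ee_pos: [0.4457, 0.2261, 0.0883]
eef_rot: [-3.14, 0.0, 1.779]
force: [-4.7, 0.1, 1.4]
grip_width: 0.0198
grip_force: 40.0
```

Call:
{"fn": "step_arm", "kwargs": {
  "plan": [
    {"dx":0,"dy":0,"dz":0.015,"rx":0,"ry":0,"rz":0,"claw":0.9},
    {"dx":0,"dy":0,"dz":0.015,"rx":0,"ry":0,"rz":0,"claw":0.9},
    {"dx":0,"dy":0,"dz":0.015,"rx":0,"ry":0,"rz":0,"claw":0.9},
    {"dx":0,"dy":0,"dz":0,"rx":0,"ry":0,"rz":0,"claw":0.9}
  ]
}}

```text
time_s: 17.05
ee_pos: [0.446, 0.2261, 0.0839]
eef_rot: [-3.141, 0.0, 1.779]
force: [-3.1, 0.9, 2.8]
grip_width: 0.0196
grip_force: 40.0
```

Call:
{"fn": "step_arm", "kwargs": {
  "plan": [
    {"dx":0,"dy":0,"dz":0.015,"rx":0,"ry":0,"rz":0,"claw":0.9},
    {"dx":0,"dy":0,"dz":0.015,"rx":0,"ry":0,"rz":0,"claw":0.9},
    {"dx":0,"dy":0,"dz":0,"rx":0,"ry":0,"rz":0,"claw":0.9}
  ]
}}

```text
time_s: 17.35
ee_pos: [0.4462, 0.2262, 0.081]
eef_rot: [3.141, -0.0, 1.779]
force: [-4.6, -0.8, 2.9]
grip_width: 0.0203
grip_force: 40.0
```

Call:
{"fn": "step_arm", "kwargs": {
  "plan": [
    {"dx":0,"dy":0,"dz":0.015,"rx":0,"ry":0,"rz":0,"claw":0.9},
    {"dx":0,"dy":0,"dz":0.015,"rx":0,"ry":0,"rz":0,"claw":0.9},
    {"dx":0,"dy":0,"dz":0.015,"rx":0,"ry":0,"rz":0,"claw":0.9},
    {"dx":0,"dy":0,"dz":0.015,"rx":0,"ry":0,"rz":0,"claw":0.9},
    {"dx":0,"dy":0,"dz":0,"rx":0,"ry":0,"rz":0,"claw":0.9}
  ]
}}

```text
time_s: 17.85
ee_pos: [0.4462, 0.2262, 0.075]
eef_rot: [3.142, -0.0, 1.779]
force: [-3.8, 1.9, 3.0]
grip_width: 0.0197
grip_force: 40.0
```

Call:
{"fn": "step_arm", "kwargs": {
  "plan": [
    {"dx":0,"dy":0,"dz":0.01,"rx":0,"ry":0,"rz":0,"claw":0.9},
    {"dx":0,"dy":0,"dz":0.01,"rx":0,"ry":0,"rz":0,"claw":0.9},
    {"dx":0,"dy":0,"dz":0.01,"rx":0,"ry":0,"rz":0,"claw":0.9},
    {"dx":0,"dy":0,"dz":0,"rx":0,"ry":0,"rz":0,"claw":0.9}
  ]
}}

```text
time_s: 18.25
ee_pos: [0.4464, 0.2264, 0.0724]
eef_rot: [3.141, -0.0, 1.779]
force: [-4.6, 1.1, 7.4]
grip_width: 0.0196
grip_force: 40.0
```

Call:
{"fn": "step_arm", "kwargs": {
  "plan": [
    {"dx":0,"dy":0,"dz":0.01,"rx":0,"ry":0,"rz":0,"claw":0.9},
    {"dx":0,"dy":0,"dz":0,"rx":0,"ry":0,"rz":0,"claw":0.9},
    {"dx":0,"dy":0,"dz":0,"rx":0,"ry":0,"rz":0,"claw":0.9}
  ]
}}

```text
time_s: 18.55
ee_pos: [0.4469, 0.2267, 0.0723]
eef_rot: [3.139, -0.001, 1.779]
force: [-5.9, 1.7, 16.2]
grip_width: 0.0199
grip_force: 40.0
```

The pin is seated: 16 N with no further travel. Ease off, release and rise.

Call:
{"fn": "step_arm", "kwargs": {
  "plan": [
    {"dx":0,"dy":0,"dz":-0.008,"rx":0,"ry":0,"rz":0,"claw":0.9},
    {"dx":0,"dy":0,"dz":0,"rx":0,"ry":0,"rz":0,"claw":0.5},
    {"dx":0,"dy":0,"dz":0,"rx":0,"ry":0,"rz":0,"claw":0.5},
    {"dx":0,"dy":0,"dz":0,"rx":0,"ry":0,"rz":0,"claw":0.5},
    {"dx":0,"dy":0,"dz":0,"rx":0,"ry":0,"rz":0,"claw":0.5},
    {"dx":0,"dy":0,"dz":-0.2,"rx":0,"ry":0,"rz":0,"claw":0.5},
    {"dx":0,"dy":0,"dz":-0.4,"rx":0,"ry":0,"rz":0,"claw":0.5},
    {"dx":0,"dy":0,"dz":-0.4,"rx":0,"ry":0,"rz":0,"claw":0.5},
    {"dx":0,"dy":0,"dz":-0.4,"rx":0,"ry":0,"rz":0,"claw":0.5},
    {"dx":0,"dy":0,"dz":0,"rx":0,"ry":0,"rz":0,"claw":0.5}
  ]
}}

```text
time_s: 19.55
ee_pos: [0.4478, 0.2268, 0.2169]
eef_rot: [3.133, -0.002, 1.779]
force: [0.1, 0.0, -1.1]
grip_width: 0.0469
grip_force: 0.0
```

Run:
```python
from h import *
o=telemetry.get_obs(); print(o["ee_pos"],o["force"],o["grip_width"])
d=viewer.camera("side"); e=d["img"][130:250,180:290,::-1]
W=cloud(d); I=d["img"].astype(int); br=(I[...,0]>I[...,2]*1.8)&(I[...,0]>60)
m=br&(abs(W[...,0]-.446)<.03)&(abs(W[...,1]-.226)<.03); print(m.sum(),W[m].max(0),W[m].mean(0))
cv2.imwrite("pics/e6.png",cv2.resize(e,(550,600),interpolation=cv2.INTER_CUBIC))
```

```text
[0.44779927 0.22683366 0.21686493] [ 0.09880363  0.01066265 -1.06774657] 0.046938801435861856
208 [0.47465357 0.24814    0.33002889] [0.44523168 0.21551583 0.16449456]
```

View pics/e6.png

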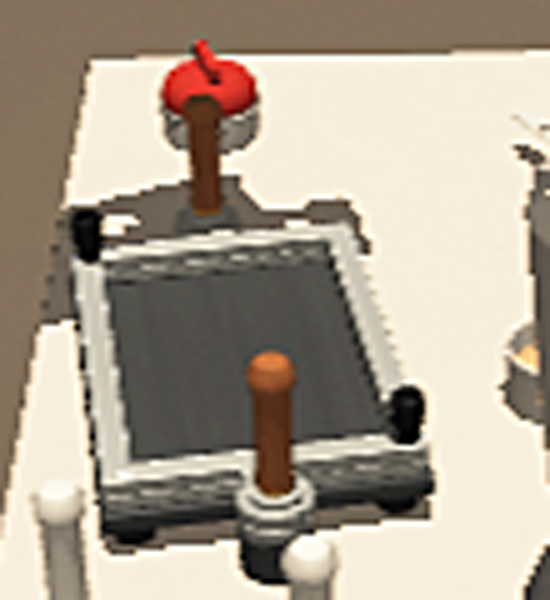

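The pin stands upright at (205,160) with its collar on the upper frame at (207,222), and both frames line up with the base. Handing in.

```bash
python3 -c "
from h import *
print(hand_in())"
```

```text
the job is handed in; nothing more can be done
None
```

The upper frame is swung back over the base and the tapered pin is pressed home through all three eyes, its collar on the upper frame; I let go of it and handed the job in after about 20 s of robot time.

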